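# Pin the corner of a silk-painting stretcher frame

## Task

Take the tapered drift peg from its stand and push it, point first, down through the hole in the frame's sliding bar and the hole in the corner plate under it, so that its taper draws the spring-loaded bar into line. Feel for the way through and ease it in, never pushing with more than about 25 N or the wood splits, drive it fully home until the collar lies on the bar, and leave it standing there. Leave the tumbler and the ink bottles where they are.

Things in the scene. Friction and masses are not known exactly. Their poses are not given: they have to be found in the camera images.
- frame: fixed level wooden stretcher frame on levelling feet. Origin under its near corner, 1 to 9 mm above the table as the feet are set; x along the sliding bar to the far side, y along the near rail (44 mm wide, z 36 to 48 mm, y -70 to 260 mm). Second rail at x = 270 mm; second bar, already pegged, at y = 200 mm.
- corner (a point): point fixed to the frame, at the frame's x = y = 0, 48 mm above its origin: the height of the steel corner plate's top (70 x 58 mm, 12 mm thick, let into the near rail; 15.5 mm through hole in its centre, open space below). The plate is clamped anywhere from 10 mm nearer to 10 mm farther along the frame's x, y = 0: its hole lies there, not read out, so look or feel for it.
- bar (a joint): sliding bar, 36 mm wide, 12 mm thick, its top 61 mm above the frame's origin, 1 mm above the plate; through hole 15.5 mm. Value: how far its hole lies beyond the plate's hole along the frame's +x, m; 0 = in line. A spring (700 N/m, 1 N friction) draws it to about +7.5 mm (starts 6.5 to 8.5). Pushing the peg through takes 3 to 10 N; collar on bar is a hard stop, over 15 N per mm.
- peg: drift peg, 90 g, 102 mm long, z along its axis, origin at its point. Steel point 6 mm across, taper to 14 mm across at z = 28 mm, 14 mm shank to 47, steel collar 26 mm across to 52, wooden handle 22 mm across to 102. Starts upright, point down, in the stand, collar on its top. Home in the frame, the collar lies on the bar's top.
- collar (a point): centre of the collar's underside, on the peg's axis, 47 mm above the point
- stand: fixed dark wooden block 70 x 70 mm, 56 mm high, on a rubber foot, origin at the centre of the block's underside, 1 to 9 mm above the table; a 19 mm well, 52 mm deep, holds the peg loosely
- tumbler: empty glass tumbler, 72 mm across, 105 mm high, origin at the centre of its underside; leave alone
- ink: small grey ink bottle, 40 mm across, 75 mm high, origin at the centre of its underside; leave alone
- ink2: small orange ink bottle, 44 mm across, 85 mm high, origin at the centre of its underside; leave alone

How it is judged:
At the end, for the whole second after the job is handed in: the peg stands at rest, point down and within 0.1 rad of upright, through both holes, its collar's underside at most 62.5 mm above the frame's origin (within 1.5 mm of the bar's top) and within 15 mm (level) of the point corner; the bar is within 3 mm of in line (joint bar between -3 and +3 mm) (value of joint bar between -0.003 and 0.003 m and z of collar in the frame of frame below 0.0625 m and horizontal distance between collar and corner below 0.015 m and angle between peg's own z axis and vertical below 0.1 rad and linear speed of peg below 0.02 m/s); the robot touches nothing.
It fails at once if the peg is pushed against the frame, its plate or its bar too hard (contact forces adding up to more than 40 N) (contact force between peg and frame above 40 N).
It fails at once if the tumbler is moved more than 20 mm (distance of tumbler from where it was at the start of the episode above 0.02 m).
It fails at once if the grey ink bottle is moved more than 20 mm (distance of ink from where it was at the start of the episode above 0.02 m).
It fails at once if the orange ink bottle is moved more than 20 mm (distance of ink2 from where it was at the start of the episode above 0.02 m).
It also fails if it takes over 64 s, if anything falls off the work surface, if the arm or the gripper's body presses on something with over 40 N, if the wrist force passes 120 N, or if a joint passes its speed limit or range.

## Robot

A 7-joint arm with a two-finger parallel gripper is mounted at the origin on the work surface. World frame = base frame: x ahead of the robot, y to its left, z up, the work surface at z = 0. Lengths are in m, angles in rad, forces in N, time in s.
With the tool pointing down it reaches from about 0.4 to 0.85 m from the base axis. Payload 4.5 kg.
Tool frame: the origin (TCP) lies at the very end of the fingers, on their centre line; the grasp point (between the pads) lies 19 mm behind it (manip.pinch_z is the distance from the TCP to the grasp point, in m); z points along the fingers, y is the line along which they close (so a half turn about z gives the same grasp; the last joint's range is limited). The gripper opens to 88 mm and grips with 3 to 60 N. Pads are 18 mm wide; open, the fingers measure 123 mm over their backs; the gripper's body (75 mm by 187 mm) begins 45 mm behind the grasp point.
Start: joints at [-1.226, 0.689, -0.195, 1.565, 0.157, 0.902, -0.215], TCP at [0.191, 0.595, 0.239] pointing down, gripper open.
Joint ranges: [-3.01, 3.01], [-0.46, 2.08], [-1.47, 1.51], [0.13, 2.56], [-1, 4.14], [0.04, 2.09], [-2.66, 2.66]. Speed limits (rad/s): [2.57, 2.57, 3.14, 3.14, 3.14, 3.14, 3.14].

## Interface

Orientations are given as [roll, pitch, yaw] about the fixed x, y, z axes, in that order (R = Rz(yaw) Ry(pitch) Rx(roll)).
In Python, from rig import readout, vision, manip gives the robot as it stands.
- The arm moves only by the shell command python3 -m inch 'ROWS' [OPENING] [FORCE]. ROWS is JSON, a list of rows, each an object of numbers: "x", "y", "z": the shift along the tool's x, y, z in m; "rx", "ry", "rz": the turn, a rotation vector about the tool's x, y, z in rad. A call has 1 to 20 rows; each row shifts and turns the commanded pose from where the row before left it, along the tool's axes as they then stand; what a row does not reach is not made up. A row lasts 1/8 s, in which the tool goes at most 62.5 mm and 10.7 degrees, less where a joint would pass 70% of its speed; a pose out of reach is approached as far as the arm can. A call is refused whole if a number of a shift passes 0.0625 or a number of a turn 0.188, either way. A call with a gripper value outside its range is refused whole. OPENING is the finger opening in m, from 0 to 0.0881, set as the call begins (- or left out, the last holds). The fingers move at their own pace and stop on an object; FORCE is the grip in N (left out, the last holds). Time passes only in rows, so rows that do not move let the fingers close. It gives the time, the measured TCP pose, the force, the opening and the grip force at its end, in the units of the state.
- readout.read_state(): the state, without advancing time (a new reading comes with each control period).
- vision.read_camera(name): name is "scene" or "top" or "wrist"; returns (picture, depth): 480x640x3 uint8, red, green, blue; 480x640 float32, m along the optical axis (not along the pixel's ray), 0 where there is no reading.
- vision.camera_info(name): a dict with "fx", "fy", "cx", "cy" (pixels), "D" ([k1, k2, p1, p2, k3] as OpenCV has them; the pictures are not rectified), "rvec" (rotation vector, rad) and "tvec" (3), from world to camera coordinates, as OpenCV has them. Camera axes: x right, y down, z forward; pixel columns grow to the right and rows downward; lengths in m; the calibration is good to about 2 mm. A picture is of the moment at which its call begins: read the wrist's pose just before it. camera_info takes no time and is no camera call; for the wrist camera it gives the pose at the moment of the call.
- manip.hand_in(): hands the job in; it is judged then, once.
The state is a dict: "t": time; "q": joint angles; "joint_velocities": joint speeds; "tau": joint torques, N m; "eef_pos": TCP position; "ee_rot": TCP orientation; "contact_force": force on the tool from outside, world axes, zero at the start; "wrist_torque": the same for the moment, N m; "grip_width": finger opening in m; "grasp_force": force on a finger pad.
Only numpy, scipy, OpenCV 4.12 (cv2) and the standard library are available. Lean on these libraries where they do the work, as an engineer would, in place of code of your own. Each camera call takes 0.05 s, during which the arm holds its last target. There are 200 camera calls.

## Working session

There is one attempt and no reset: what is moved stays moved. The work goes in short steps, Python scripts to look and compute and a shell command to move; the robot and the scene stay as the last step left them, time stands still between calls to the robot, and variables do not carry over. Pictures are saved under pics/ and viewed, at most 10 in all, crops included, and the job is handed in when it is done.

```bash
mkdir -p pics; python3 - <<'E'
from rig import readout, vision, manip
import cv2,numpy as np
s=readout.read_state();print(s)
for n in ("top","scene"):
    p,d=vision.read_camera(n);np.savez(f"/tmp/{n}.npz",p=p,d=d)
    cv2.imwrite(f"pics/{n}0.png",p[:,:,::-1]);print(vision.camera_info(n))
E
```

```text
{'t': 0.0, 'q': array([-1.22623186,  0.68997918, -0.19453481,  1.56632993,  0.15728185,
        0.90248435, -0.21510863]), 'joint_velocities': array([ 0.00176088,  0.00157857, -0.00099759,  0.00025648,  0.0008757 ,
        0.00047843,  0.00085624]), 'tau': array([-8.28533830e-04, -5.27567160e+01, -1.26691125e+00, -1.53437126e+01,
       -5.25531534e-02,  6.44589352e-03,  1.68707616e-04]), 'eef_pos': array([0.19095706, 0.59445923, 0.2379173 ]), 'ee_rot': array([-3.13978535e+00,  1.02203318e-04,  2.83090713e+00]), 'contact_force': array([ 0.0498748 ,  0.13362438, -0.81874393]), 'wrist_torque': array([ 0.02467943, -0.0293896 ,  0.01876391]), 'grasp_force': 0.0, 'grip_width': 0.08831780116555335}
{'fx': 515.9818107107653, 'fy': 515.9818107107653, 'cx': 323.20819425119385, 'cy': 244.29832095245303, 'D': array([0.02055955, 0.        , 0.        , 0.        , 0.        ]), 'rvec': array([ 2.15925379, -2.19079215,  0.10443442]), 'tvec': array([-0.03815088,  0.49822381,  1.10076657])}
{'fx': 509.018199854969, 'fy': 509.018199854969, 'cx': 329.5904530671055, 'cy': 243.5673483084343, 'D': array([-0.0019682,  0.       ,  0.       ,  0.       ,  0.       ]), 'rvec': array([ 2.26957518,  0.9020161 , -0.3692817 ]), 'tvec': array([-0.30522159, -0.22812849,  1.35438547])}
```

View pics/top0.png

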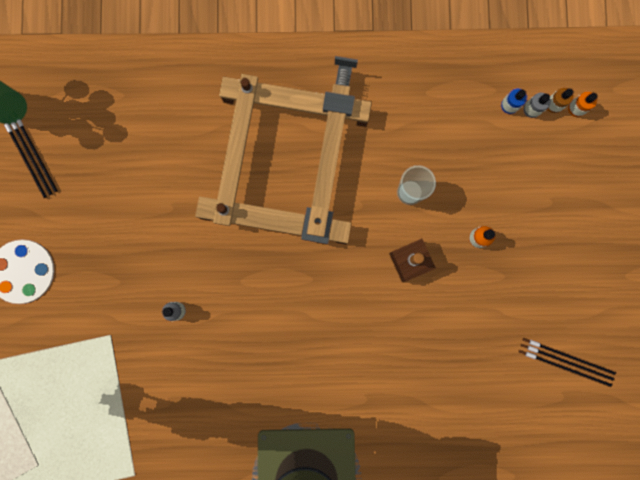

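View pics/scene0.png

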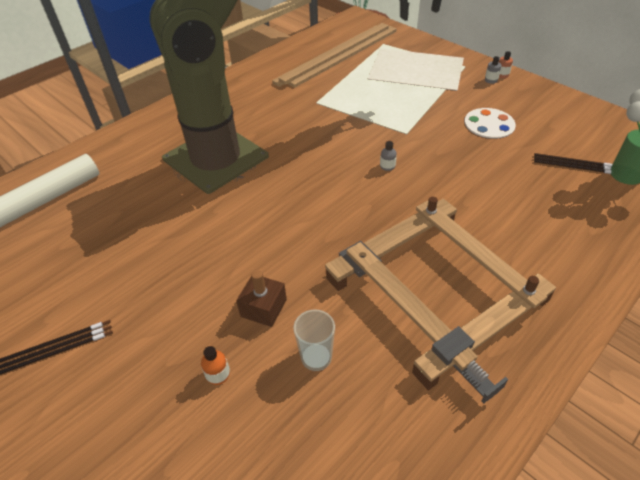

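The top view shows the stand with its peg at about (417,259), the frame's near corner with the bar hole at (318,221), the tumbler at (417,185), the orange ink at (484,237) and the grey ink at (173,311). The scene view agrees with this.

```bash
cat > h.py <<'E'
import numpy as np,cv2
def cam(ci):
    K=np.array([[ci['fx'],0,ci['cx']],[0,ci['fy'],ci['cy']],[0,0,1]]);R=cv2.Rodrigues(ci['rvec'])[0];return K,R
def ray(ci,uv):
    K,R=cam(ci);n=cv2.undistortPoints(np.array(uv,float).reshape(-1,1,2),K,ci['D'])[:,0]
    return np.c_[n,np.ones(len(n))],R,np.array(ci['tvec'])
def dep(ci,uv,d):   # by depth
    n,R,t=ray(ci,uv);return (n*np.array(d)[:,None]-t)@R
def plane(ci,uv,z): # by height
    n,R,t=ray(ci,uv);c=-R.T@t;v=n@R;return c+v*((z-c[2])/v[:,2])[:,None]
def cloud(ci,d):
    v,u=np.nonzero(d>0);return dep(ci,np.c_[u,v],d[v,u]),u,v
E
python3 - <<'E'
from h import *
from rig import vision
z=np.load("/tmp/top.npz");ci=vision.camera_info("top");p,d=z['p'],z['d']
P,u,v=cloud(ci,d)
def reg(u0,u1,v0,v1,z0,z1):
    m=(u>=u0)&(u<u1)&(v>=v0)&(v<v1)&(P[:,2]>z0)&(P[:,2]<z1);return P[m]
for nm,r in dict(pegtop=(400,435,245,275,.095,.14),stand=(385,440,235,285,.045,.075),rail=(195,360,195,245,.03,.056),bar=(310,350,110,245,.056,.08),tum=(390,440,160,210,.09,.13),ink2=(465,500,220,250,.05,.1),ink=(155,190,295,325,.04,.1)).items():
    Q=reg(*r);print(nm,len(Q),Q.mean(0).round(4),np.median(Q[:,2]).round(4),Q.min(0).round(3),Q.max(0).round(3)) 
    if len(Q)>5: print(cv2.minAreaRect(Q[:,:2].astype(np.float32)*1000))
print('hole',plane(ci,[[318,221]],.066))
print(P[(v>300)&(v<340)&(u>220)&(u<400)][:,2].mean())
a=cv2.resize(p[190:290,300:450],None,fx=5,fy=5,interpolation=cv2.INTER_CUBIC);cv2.imwrite("pics/c1.png",a[:,:,::-1])
E
```

```text
pegtop 101 [ 0.459  -0.2338  0.1111] 0.1117 [ 0.449 -0.245  0.095] [ 0.469 -0.225  0.117]
((459.1512451171875, -234.65333557128906), (20.074796676635742, 20.080644607543945), 0.025092270225286484)
stand 1007 [ 0.4586 -0.2337  0.0575] 0.0575 [ 0.415 -0.28   0.045] [ 0.505 -0.19   0.073]
((459.3686218261719, -235.38482666015625), (69.89205169677734, 71.22882080078125), 22.991390228271484)
rail 2773 [0.5474 0.0507 0.0487] 0.0488 [ 0.498 -0.103  0.03 ] [0.603 0.226 0.056]
((562.1384887695312, 59.09265899658203), (330.034912109375, 84.83354187011719), 78.83954620361328)
bar 2114 [ 0.6535 -0.0553  0.0622] 0.0622 [ 0.511 -0.105  0.056] [ 0.784 -0.018  0.073]
((648.4172973632812, -59.33763122558594), (56.73798370361328, 275.3282165527344), 82.28204345703125)
tum 316 [ 0.6158 -0.2427  0.1019] 0.1035 [ 0.579 -0.275  0.09 ] [ 0.649 -0.205  0.109]
((613.8805541992188, -240.45118713378906), (69.92591857910156, 69.4689712524414), 89.75086975097656)
ink2 315 [ 0.5068 -0.3837  0.0662] 0.0614 [ 0.487 -0.407  0.05 ] [ 0.529 -0.368  0.089]
((507.9224853515625, -385.9026184082031), (42.18199157714844, 37.479164123535156), 15.755146026611328)
ink 279 [0.3592 0.274  0.0566] 0.0517 [0.34  0.259 0.04 ] [0.378 0.296 0.078]
((359.2374572753906, 277.113037109375), (37.769840240478516, 36.79448318481445), 1.1150767803192139)
hole [[ 0.54301234 -0.03498142  0.066     ]]
-0.0002376548893386921
```

View pics/c1.png

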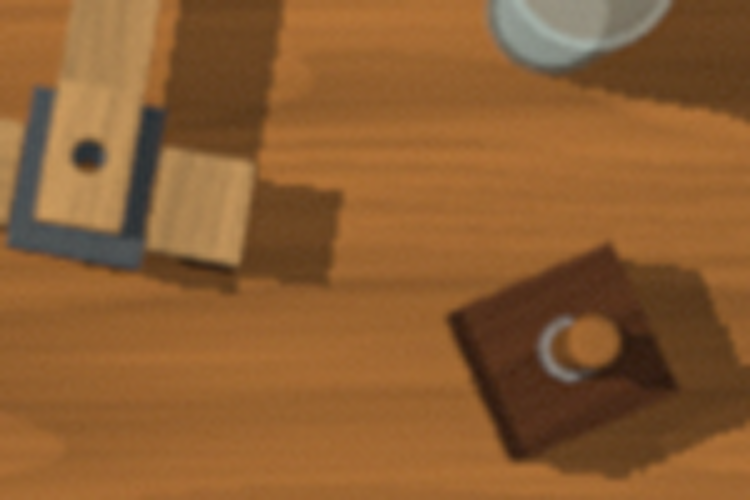

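```bash
python3 - <<'E'
from h import *
from rig import vision
z=np.load("/tmp/top.npz");ci=vision.camera_info("top");p,d=z['p'],z['d']
P,u,v=cloud(ci,d)
for b in ((300,360,118,185,.054,.07),(212,260,100,195,.054,.07)):
    m=(u>=b[0])&(u<b[1])&(v>=b[2])&(v<b[3])&(P[:,2]>b[4])&(P[:,2]<b[5]);Q=P[m];vv=v[m]
    C=np.array([[Q[vv==r][:,0].mean(),(Q[vv==r][:,1].max()+Q[vv==r][:,1].min())/2] for r in np.unique(vv)])
    f=np.polyfit(C[:,0],C[:,1],1);print('angle',np.degrees(np.arctan(f[0])),'y at x=.543',np.polyval(f,.543),np.median(Q[:,2]))
print(vision.camera_info("wrist"))
E
python3 -m inch '[{"z":-0.05,"rz":0.15},{"z":-0.03,"rz":0.18},{"x":0.03,"y":0.05,"rz":0.18},{"x":0.03,"y":0.05,"rz":0.18}]' 0.06
```

```text
angle -10.768404497150879 y at x=.543 -0.033853341229892864 0.06217483105701169
angle -10.75423719790132 y at x=.543 0.16875718902368703 0.06164659604977346
{'fx': 391.4361310436651, 'fy': 391.4361310436651, 'cx': 316.00253012410525, 'cy': 244.10946328955092, 'D': array([-0.02767956,  0.        ,  0.        ,  0.        ,  0.        ]), 'rvec': array([-2.33536232, -1.70396236, -0.25123872]), 'tvec': array([-0.62268169, -0.03937252,  0.39011409])}validation failed for argument at $[0]...
```

```bash
python3 -m inch '[{"x":0,"y":0,"z":-0.05,"rx":0,"ry":0,"rz":0.15}]' 0.06; echo; python3 -m inch --help | head -20
```

```text
t: 0.22
eef_pos: [0.1907, 0.5921, 0.2851]
ee_rot: [-3.131, 0.002, 2.677]
contact_force: [0.8, 0.8, 2.0]
grip_width: 0.0804
grasp_force: 0.0
invalid input: not JSON, or not a number
```

```bash
python3 -m inch '[{"x":0,"y":0,"z":0,"rx":0,"ry":0,"rz":0.185},{"x":0,"y":0,"z":0,"rx":0,"ry":0,"rz":0.185},{"x":0,"y":0,"z":0,"rx":0,"ry":0,"rz":0.185},{"x":0,"y":0,"z":0,"rx":0,"ry":0,"rz":0.185},{"x":0,"y":0,"z":0,"rx":0,"ry":0,"rz":0.185},{"x":0,"y":0,"z":0,"rx":0,"ry":0,"rz":0.185},{"x":0,"y":0,"z":0,"rx":0,"ry":0,"rz":0.185},{"x":-0.033,"y":0.051,"z":0,"rx":0,"ry":0,"rz":0},{"x":-0.033,"y":0.051,"z":0,"rx":0,"ry":0,"rz":0},{"x":-0.033,"y":0.051,"z":0,"rx":0,"ry":0,"rz":0},{"x":-0.033,"y":0.051,"z":0,"rx":0,"ry":0,"rz":0},{"x":-0.033,"y":0.051,"z":0,"rx":0,"ry":0,"rz":0},{"x":-0.033,"y":0.051,"z":0,"rx":0,"ry":0,"rz":0},{"x":-0.033,"y":0.051,"z":0,"rx":0,"ry":0,"rz":0}]' 0.06
python3 - <<'E'
from h import *
from rig import vision,readout
ci=vision.camera_info("wrist");_,R=cam(ci);print('cam',-R.T@ci['tvec'],R[2]);s=readout.read_state();print(s['q'].round(2),s['eef_pos'])
E
```

```text
t: 1.98
eef_pos: [0.5005, 0.3009, 0.2884]
ee_rot: [-3.141, 0.0, 1.386]
contact_force: [0.6, 0.3, 1.4]
grip_width: 0.0601
grasp_force: 0.0
cam [0.51300939 0.37401963 0.43378507] [-0.05386781 -0.28658998 -0.95653774]
[-0.73  0.58  0.19  1.64 -0.13  0.93 -0.68] [0.50046901 0.3009164  0.28842514]
```

```bash
python3 -m inch '[{"x":-0.059,"y":0.019,"z":0,"rx":0,"ry":0,"rz":0},{"x":-0.059,"y":0.019,"z":0,"rx":0,"ry":0,"rz":0},{"x":-0.059,"y":0.019,"z":0,"rx":0,"ry":0,"rz":0},{"x":-0.059,"y":0.019,"z":0,"rx":0,"ry":0,"rz":0},{"x":-0.059,"y":0.019,"z":0,"rx":0,"ry":0,"rz":0},{"x":0,"y":0,"z":0,"rx":0,"ry":0,"rz":0},{"x":0,"y":0,"z":0,"rx":0,"ry":0,"rz":0}]' 0.06
python3 - <<'E'
from h import *
from rig import vision
import pickle
ci=vision.camera_info("wrist");p,d=vision.read_camera("wrist");pickle.dump((ci,p,d),open("/tmp/w1","wb"))
cv2.imwrite("pics/w1.png",p[:,:,::-1])
E
```

```text
t: 2.85
eef_pos: [0.5384, -0.0044, 0.2884]
ee_rot: [-3.141, -0.001, 1.386]
contact_force: [0.1, 0.4, -0.4]
grip_width: 0.06
grasp_force: 0.0
```

View pics/w1.png

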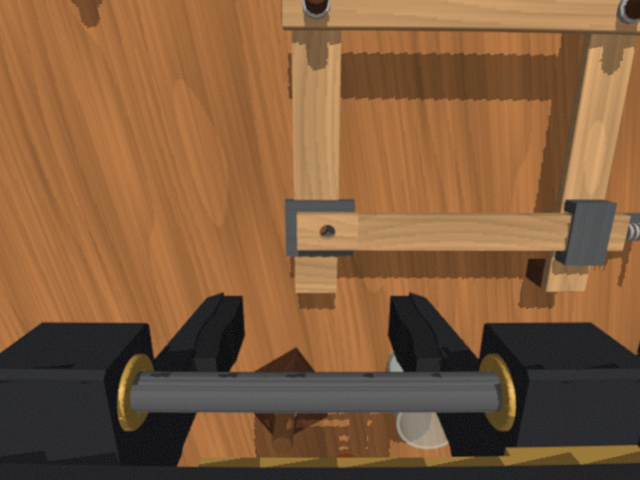

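The wrist view shows the bar hole at about (328,231). The plate spans u 286–355 and v 199–256.

```bash
python3 - <<'E'
from h import *
import pickle
ci,p,d=pickle.load(open("/tmp/w1","rb"))
a=cv2.resize(p[185:275,270:390],None,fx=6,fy=6,interpolation=cv2.INTER_CUBIC);cv2.imwrite("pics/c2.png",a[:,:,::-1])
P,u,v=cloud(ci,d)
for b,n in (((365,540,218,245),'bar'),((300,336,60,190),'rail'),((335,350,203,210),'plate'),((150,260,150,280),'table')):
    m=(u>=b[0])&(u<b[1])&(v>=b[2])&(v<b[3]);print(n,np.median(P[m][:,2]))
g=p.astype(int).sum(2)
m=(g[220:242,316:340]<200);ys,xs=np.nonzero(m);print('hole',xs.mean()+316,ys.mean()+220,m.sum())
print(plane(ci,[[xs.mean()+316,ys.mean()+220]],.0625))
E
```

```text
bar 0.06176653210907259
rail 0.048668933753079374
plate 0.04885617355559928
table -0.0004996376332865014
hole 327.96666666666664 230.13333333333333 60
[[ 0.54413884 -0.03033966  0.0625    ]]
```

View pics/c2.png

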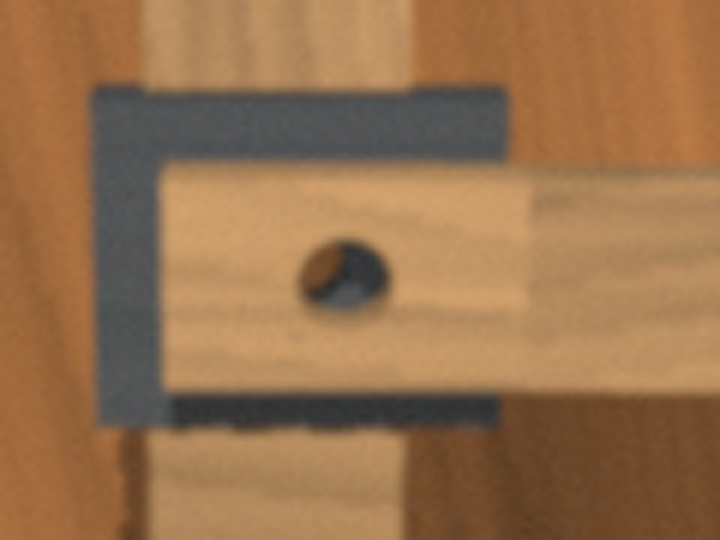

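```bash
python3 - <<'E'
from h import *
import pickle
ci,p,d=pickle.load(open("/tmp/w1","rb"))
px=lambda q:(np.array(q)+.5)/6-.5+np.array([270,185])
c=plane(ci,px([[95,92],[507,92],[498,425],[100,425]]),.0495);h=plane(ci,px([[344,277]]),.0625)[0]
b=plane(ci,px([[160,165],[160,392],[715,168],[715,392]]),.0625)
print(c.round(4),h.round(4));ct=c.mean(0);e=np.array([c[1]-c[0],c[2]-c[3]]).mean(0);e/=np.linalg.norm(e)
print('plate c',ct,'ang',np.degrees(np.arctan2(e[1],e[0])),'sizes',np.linalg.norm(c[1]-c[0]),np.linalg.norm(c[3]-c[0]),'hole-plate along x',(h-ct)[:2]@e[:2],'y',np.cross(e[:2],(h-ct)[:2]))
print('barw',np.linalg.norm(b[1]-b[0]),b.round(4))
E
```

```text
[[ 0.5078  0.0045  0.0495]
 [ 0.5748 -0.008   0.0495]
 [ 0.5642 -0.0651  0.0495]
 [ 0.4967 -0.0525  0.0495]] [ 0.543  -0.0308  0.0625]
plate c [ 0.53588813 -0.03029685  0.0495    ] ang -10.56242265935159 sizes 0.068158391401378 0.058084173317333315 hole-plate along x 0.00709381753324226 y 0.0008446251196066311
barw 0.038436324402548114 [[ 0.5171 -0.0069  0.0625]
 [ 0.5095 -0.0446  0.0625]
 [ 0.6051 -0.0238  0.0625]
 [ 0.6001 -0.0615  0.0625]]<stdin>:8: DeprecationWarning: Arrays of 2-dimensional vectors are deprecated. Use arrays of 3-dimensional vectors instead. (deprecated in NumPy 2.0)
```

```bash
python3 -m inch '[{"x":-0.059,"y":-0.016,"z":0,"rx":0,"ry":0,"rz":0},{"x":-0.059,"y":-0.016,"z":0,"rx":0,"ry":0,"rz":0},{"x":-0.059,"y":-0.016,"z":0,"rx":0,"ry":0,"rz":0},{"x":0,"y":0,"z":0,"rx":0,"ry":0,"rz":0},{"x":0,"y":0,"z":0,"rx":0,"ry":0,"rz":0}]' 0.06
python3 - <<'E'
from h import *
from rig import vision
import pickle
ci=vision.camera_info("wrist");p,d=vision.read_camera("wrist");pickle.dump((ci,p,d),open("/tmp/w2","wb"))
cv2.imwrite("pics/w2.png",p[:,:,::-1])
P,u,v=cloud(ci,d);m=(P[:,2]>.10)&(P[:,2]<.125)&(abs(P[:,0]-.459)<.03)&(abs(P[:,1]+.235)<.03);print(m.sum(),P[m].mean(0),P[m].min(0),P[m].max(0),u[m].mean(),v[m].mean())
m=(P[:,2]>.05)&(P[:,2]<.065)&(abs(P[:,0]-.459)<.06)&(abs(P[:,1]+.235)<.06);print(np.median(P[m][:,2]),cv2.minAreaRect(P[m][:,:2].astype(np.float32)*1000))
E
```

```text
t: 3.52
eef_pos: [0.4598, -0.1682, 0.2887]
ee_rot: [3.141, -0.001, 1.389]
contact_force: [-0.5, 0.8, 0.3]
grip_width: 0.0596
grasp_force: 0.0
475 [ 0.45828014 -0.23196516  0.11046477] [ 0.44814465 -0.24391421  0.10018539] [ 0.46849509 -0.22301629  0.1137693 ] 328.4947368421053 285.7157894736842
0.05708577382391665 ((458.1484680175781, -234.27676391601562), (69.51510620117188, 70.42655181884766), 23.17620849609375)
```

View pics/w2.png

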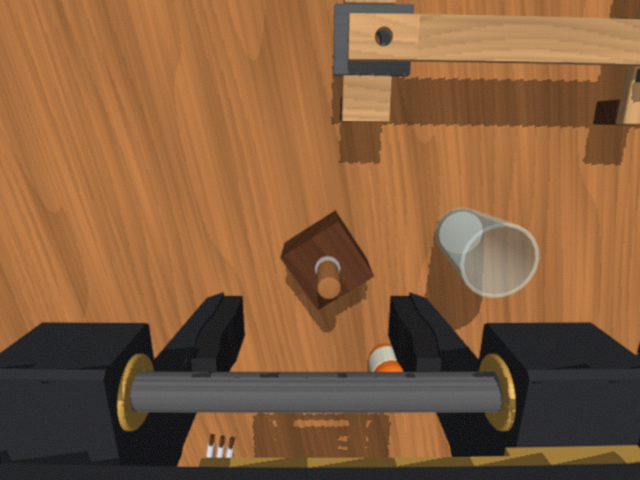

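The wrist view shows the peg's handle top at (328,287), which puts the peg axis at about (0.458,-0.234).

```bash
python3 -m inch '[{"x":-0.0325,"y":0.0052,"z":0,"rx":0,"ry":0,"rz":0},{"x":-0.0325,"y":0.0052,"z":0.02,"rx":0,"ry":0,"rz":0},{"x":0,"y":0,"z":0.04,"rx":0,"ry":0,"rz":0},{"x":0,"y":0,"z":0.05,"rx":0,"ry":0,"rz":0},{"x":0,"y":0,"z":0.05,"rx":0,"ry":0,"rz":0},{"x":0,"y":0,"z":0.03,"rx":0,"ry":0,"rz":0},{"x":0,"y":0,"z":0.026,"rx":0,"ry":0,"rz":0},{"x":0,"y":0,"z":0,"rx":0,"ry":0,"rz":0},{"x":0,"y":0,"z":0,"rx":0,"ry":0,"rz":0}]' 0.06 && python3 -m inch '[{"x":0,"y":0,"z":0,"rx":0,"ry":0,"rz":0},{"x":0,"y":0,"z":0,"rx":0,"ry":0,"rz":0},{"x":0,"y":0,"z":0,"rx":0,"ry":0,"rz":0},{"x":0,"y":0,"z":0,"rx":0,"ry":0,"rz":0},{"x":0,"y":0,"z":0,"rx":0,"ry":0,"rz":0},{"x":0,"y":0,"z":0,"rx":0,"ry":0,"rz":0}]' 0.01 50
```

```text
t: 4.7
eef_pos: [0.4584, -0.235, 0.0733]
ee_rot: [3.14, -0.0, 1.388]
contact_force: [-0.2, 0.2, 1.5]
grip_width: 0.06
grasp_force: 0.0
t: 5.45
eef_pos: [0.4575, -0.2362, 0.0729]
ee_rot: [3.141, 0.0, 1.386]
contact_force: [-0.8, -0.4, 2.5]
grip_width: 0.0208
grasp_force: 50.0
```

```bash
python3 -m inch '[{"x":0,"y":0,"z":-0.02,"rx":0,"ry":0,"rz":0},{"x":0,"y":0,"z":-0.04,"rx":0,"ry":0,"rz":0},{"x":0,"y":0,"z":-0.04,"rx":0,"ry":0,"rz":0},{"x":0.03,"y":0.006,"z":0,"rx":0,"ry":0,"rz":0},{"x":0.0545,"y":0.0108,"z":0,"rx":0,"ry":0,"rz":0},{"x":0.0545,"y":0.0108,"z":0,"rx":0,"ry":0,"rz":0},{"x":0.0545,"y":0.0108,"z":0,"rx":0,"ry":0,"rz":0},{"x":0.024,"y":0.0047,"z":0.03,"rx":0,"ry":0,"rz":0},{"x":0,"y":0,"z":0,"rx":0,"ry":0,"rz":0},{"x":0,"y":0,"z":0,"rx":0,"ry":0,"rz":0},{"x":0,"y":0,"z":0,"rx":0,"ry":0,"rz":0}]' 0.01 50
python3 - <<'E'
from h import *
from rig import vision,readout
import pickle
ci=vision.camera_info("wrist");p,d=vision.read_camera("wrist");pickle.dump((ci,p,d),open("/tmp/w3","wb"))
s=readout.read_state();print(s['contact_force'],s['eef_pos'])
t=s['eef_pos'];K,R=cam(ci);print(cv2.projectPoints(np.array([t,t-[0,0,.062]]),ci['rvec'],ci['tvec'],K,ci['D'])[0])
a=p[180:480,160:480];cv2.imwrite("pics/w3.png",cv2.resize(a,None,fx=2,fy=2,interpolation=cv2.INTER_CUBIC)[:,:,::-1])
E
```

```text
t: 6.82
eef_pos: [0.5395, -0.0324, 0.1436]
ee_rot: [3.141, 0.001, 1.383]
contact_force: [0.2, -0.4, -0.2]
grip_width: 0.0208
grasp_force: 50.0
[-0.71364922 -0.44933434 -0.71869749] [ 0.53952577 -0.03211688  0.14355055]
[[[318.89167922 312.94705896]]

 [[317.98151741 262.15818047]]]
```

View pics/w3.png

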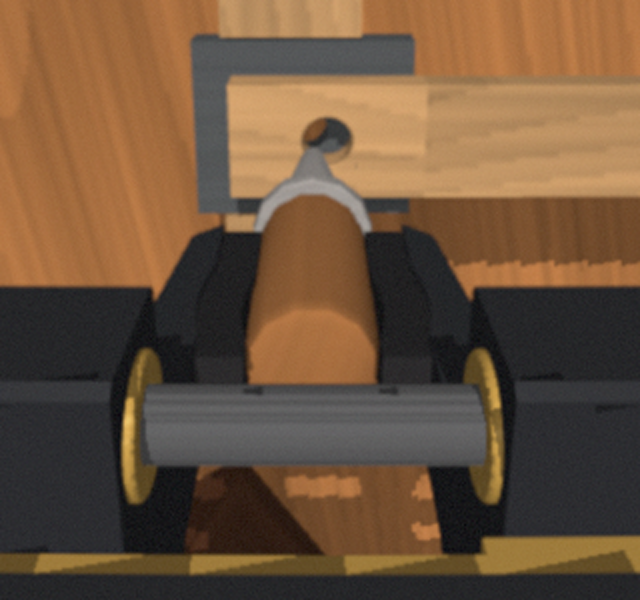

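```bash
python3 - <<'E'
from h import *
import pickle
ci,p,d=pickle.load(open("/tmp/w3","rb"))
px=lambda q:(np.array(q)+.5)/2-.5+np.array([160,180])
t=plane(ci,px([[314,149]]),.0816)[0];h=plane(ci,px([[327,138.5]]),.0625)[0]
c=plane(ci,px([[193,41],[414,41],[409,212],[198,212]]),.0495);ct=c.mean(0)
e=np.array([np.cos(np.radians(-10.7)),np.sin(np.radians(-10.7))]);n=np.array([-e[1],e[0]])
for nm,q in (('tip',t),('hole',h),('plate',ct)): print(nm,q.round(4),'x,y rel hole',((q-h)[:2]@e*1e3).round(2),((q-h)[:2]@n*1e3).round(2))
K,R=cam(ci)
for z in (.05,.095): print(cv2.projectPoints(np.array([[t[0],t[1],.0816+z]]),ci['rvec'],ci['tvec'],K,ci['D'])[0].ravel()*2-[320,360])
g=p.astype(int)
print(p[240:262,310:330].astype(int).sum(2))
E
```

```text
tip [ 0.5397 -0.0274  0.0816] x,y rel hole -4.0 3.03
hole [ 0.5431 -0.0311  0.0625] x,y rel hole 0.0 0.0
plate [ 0.5358 -0.0308  0.0495] x,y rel hole -7.26 -1.07
[314.19400045 221.21035614]
[315.2592542  332.94466305]
[[482 477 486 476 463 433 384 326 276 245 238 229 209 178 151 167 177 193
  222 267]
 [479 478 477 456 405 356 301 251 238 230 228 225 205 186 170 171 160 162
  171 178]
 [473 475 457 411 336 286 247 248 234 234 226 229 198 183 174 170 173 170
  172 178]
 [473 461 425 346 265 253 239 248 236 238 231 217 202 166 167 170 181 169
  173 179]
 [473 440 377 302 243 244 258 246 237 233 222 209 178 149 160 166 173 169
  174 174]
 [444 397 318 247 239 247 250 251 240 235 230 183 140 145 168 172 169 169
  178 169]
 [446 361 286 226 235 253 254 254 240 233 205 169 136 144 164 162 175 165
  166 163]
 [419 328 250 227 228 242 258 241 233 213 166 138 145 138 175 170 164 161
  164 169]
 [398 306 231 223 232 235 245 225 203 158 138 132 137 162 176 180 176 182
  175 173]
 [389 291 232 227 219 222 221 187 172 142 134 146 161 193 211 224 220 217
  205 171]
 [377 277 224 201 190 181 172 15
[... 288 characters left out ...]
 262 265
  253 259]
 [437 368 319 311 308 308 333 321 317 287 273 262 256 259 265 259 263 264
  264 284]
 [450 397 337 336 344 354 351 353 336 319 294 274 254 260 265 268 263 284
  303 316]
 [436 388 351 331 346 347 356 356 349 340 322 303 295 304 299 311 315 338
  343 357]
 [419 368 337 341 353 355 361 356 354 352 343 337 343 345 349 351 356 362
  372 363]
 [375 343 343 348 362 360 360 359 364 344 343 340 359 367 377 385 377 379
  372 362]
 [353 336 349 359 360 366 362 367 363 354 349 342 363 380 384 383 389 379
  380 367]
 [343 336 355 362 369 358 370 369 361 361 348 338 355 373 388 388 381 382
  375 385]
 [343 350 357 363 368 366 367 368 368 357 342 338 343 370 384 388 400 397
  407 430]]
```

The peg's tip rim shows at crop (314,149) and the bar hole at (327,139). Counting the tip's radius, the tip centre sits about 4 mm to −x of the bar hole centre and level with it in y. That is over the overlap of the two holes, so I'll descend gently.

```bash
python3 -m inch '[{"x":0,"y":0.0003,"z":0.01,"rx":0,"ry":0,"rz":0},{"x":0,"y":0,"z":0.008,"rx":0,"ry":0,"rz":0},{"x":0,"y":0,"z":0.004,"rx":0,"ry":0,"rz":0},{"x":0,"y":0,"z":0,"rx":0,"ry":0,"rz":0}]'; for i in 1 ; do python3 -m inch '[{"x":0,"y":0,"z":0.002,"rx":0,"ry":0,"rz":0},{"x":0,"y":0,"z":0.002,"rx":0,"ry":0,"rz":0},{"x":0,"y":0,"z":0.001,"rx":0,"ry":0,"rz":0},{"x":0,"y":0,"z":0,"rx":0,"ry":0,"rz":0}]'; done
```

```text
t: 7.38
eef_pos: [0.5401, -0.0307, 0.1203]
ee_rot: [3.141, 0.001, 1.385]
contact_force: [1.0, -1.1, -2.4]
grip_width: 0.0204
grasp_force: 50.0
t: 7.88
eef_pos: [0.5401, -0.0305, 0.1158]
ee_rot: [3.141, 0.0, 1.386]
contact_force: [0.6, -3.0, -0.2]
grip_width: 0.0208
grasp_force: 50.0
```

```bash
python3 -m inch '[{"x":-0.0015,"y":0,"z":0,"rx":0,"ry":0,"rz":0},{"x":0,"y":0,"z":0,"rx":0,"ry":0,"rz":0},{"x":0,"y":0,"z":0,"rx":0,"ry":0,"rz":0}]';  python3 -m inch '[{"x":0,"y":0,"z":0.002,"rx":0,"ry":0,"rz":0},{"x":0,"y":0,"z":0.001,"rx":0,"ry":0,"rz":0},{"x":0,"y":0,"z":0,"rx":0,"ry":0,"rz":0}]'
```

```text
t: 8.25
eef_pos: [0.5396, -0.0314, 0.1157]
ee_rot: [-3.142, -0.0, 1.386]
contact_force: [2.1, 0.1, -0.4]
grip_width: 0.0209
grasp_force: 50.0
t: 8.62
eef_pos: [0.5396, -0.0318, 0.1126]
ee_rot: [-3.142, 0.0, 1.386]
contact_force: [1.7, -0.6, 0.2]
grip_width: 0.0209
grasp_force: 50.0
```

```bash
python3 -m inch '[{"x":0,"y":0,"z":0.001,"rx":0,"ry":0,"rz":0},{"x":0,"y":0,"z":0.001,"rx":0,"ry":0,"rz":0},{"x":0,"y":0,"z":0.001,"rx":0,"ry":0,"rz":0},{"x":0,"y":0,"z":0,"rx":0,"ry":0,"rz":0}]';  python3 -m inch '[{"x":0,"y":0,"z":0.001,"rx":0,"ry":0,"rz":0},{"x":0,"y":0,"z":0.001,"rx":0,"ry":0,"rz":0},{"x":0,"y":0,"z":0,"rx":0,"ry":0,"rz":0}]'
```

```text
t: 9.12
eef_pos: [0.5396, -0.0319, 0.1096]
ee_rot: [3.141, 0.0, 1.386]
contact_force: [2.0, -1.6, -1.1]
grip_width: 0.0206
grasp_force: 50.0
t: 9.5
eef_pos: [0.5396, -0.0318, 0.1076]
ee_rot: [3.141, 0.0, 1.386]
contact_force: [2.3, -2.3, 0.1]
grip_width: 0.0204
grasp_force: 50.0
```

```bash
python3 -m inch '[{"x":-0.0005,"y":0,"z":0.0015,"rx":0,"ry":0,"rz":0},{"x":-0.0005,"y":-0.0001,"z":0.0015,"rx":0,"ry":0,"rz":0},{"x":0,"y":-0.0001,"z":0.0015,"rx":0,"ry":0,"rz":0},{"x":0,"y":-0.0001,"z":0.0015,"rx":0,"ry":0,"rz":0},{"x":0,"y":0,"z":0,"rx":0,"ry":0,"rz":0}]';  python3 -m inch '[{"x":0,"y":-0.0002,"z":0.0015,"rx":0,"ry":0,"rz":0},{"x":0,"y":-0.0002,"z":0.0015,"rx":0,"ry":0,"rz":0},{"x":0,"y":0,"z":0,"rx":0,"ry":0,"rz":0}]'
```

```text
t: 10.12
eef_pos: [0.5391, -0.0326, 0.1015]
ee_rot: [-3.142, -0.0, 1.386]
contact_force: [2.2, -1.4, -0.6]
grip_width: 0.0209
grasp_force: 50.0
t: 10.5
eef_pos: [0.5388, -0.0327, 0.0986]
ee_rot: [3.141, 0.0, 1.386]
contact_force: [2.4, -1.9, 0.3]
grip_width: 0.0206
grasp_force: 50.0
```

```bash
python3 -m inch '[{"x":-0.0004,"y":-0.0002,"z":0.0015,"rx":0,"ry":0,"rz":0},{"x":-0.0004,"y":-0.0002,"z":0.0015,"rx":0,"ry":0,"rz":0},{"x":0,"y":-0.0002,"z":0.0015,"rx":0,"ry":0,"rz":0},{"x":0,"y":0,"z":0,"rx":0,"ry":0,"rz":0}]';  python3 -m inch '[{"x":0,"y":-0.0002,"z":0.0015,"rx":0,"ry":0,"rz":0},{"x":0,"y":-0.0002,"z":0.0015,"rx":0,"ry":0,"rz":0},{"x":0,"y":0,"z":0,"rx":0,"ry":0,"rz":0}]'
```

```text
t: 11.0
eef_pos: [0.5381, -0.0331, 0.094]
ee_rot: [3.141, -0.0, 1.386]
contact_force: [4.5, -2.1, -0.6]
grip_width: 0.0204
grasp_force: 50.0
t: 11.38
eef_pos: [0.5377, -0.0331, 0.0911]
ee_rot: [3.142, -0.0, 1.386]
contact_force: [4.8, -1.3, -0.0]
grip_width: 0.0209
grasp_force: 50.0
```

```bash
python3 -m inch '[{"x":0,"y":-0.0002,"z":0.0015,"rx":0,"ry":0,"rz":0},{"x":0,"y":-0.0002,"z":0.0015,"rx":0,"ry":0,"rz":0},{"x":0,"y":0,"z":0,"rx":0,"ry":0,"rz":0}]';  python3 -m inch '[{"x":0,"y":-0.0001,"z":0.0015,"rx":0,"ry":0,"rz":0},{"x":0,"y":-0.0001,"z":0.0015,"rx":0,"ry":0,"rz":0},{"x":0,"y":0,"z":0,"rx":0,"ry":0,"rz":0}]'
```

```text
t: 11.75
eef_pos: [0.5372, -0.0331, 0.0881]
ee_rot: [3.142, -0.0, 1.386]
contact_force: [4.8, -2.6, 0.2]
grip_width: 0.0209
grasp_force: 50.0
t: 12.12
eef_pos: [0.5371, -0.0331, 0.0851]
ee_rot: [3.141, 0.0, 1.386]
contact_force: [5.1, -3.0, 1.1]
grip_width: 0.0207
grasp_force: 50.0
```

```bash
python3 -m inch '[{"x":-0.0004,"y":0,"z":0.001,"rx":0,"ry":0,"rz":0},{"x":-0.0003,"y":0,"z":0.001,"rx":0,"ry":0,"rz":0},{"x":0,"y":0,"z":0,"rx":0,"ry":0,"rz":0}]';  python3 -m inch '[{"x":0,"y":0,"z":0.001,"rx":0,"ry":0,"rz":0},{"x":0,"y":0,"z":0.001,"rx":0,"ry":0,"rz":0},{"x":0,"y":0,"z":0,"rx":0,"ry":0,"rz":0}]'
```

```text
t: 12.5
eef_pos: [0.5369, -0.0334, 0.0831]
ee_rot: [-3.142, -0.0, 1.386]
contact_force: [4.7, -1.7, 1.2]
grip_width: 0.0206
grasp_force: 50.0
t: 12.88
eef_pos: [0.5369, -0.0335, 0.0811]
ee_rot: [-3.141, -0.0, 1.386]
contact_force: [5.4, 0.1, 1.4]
grip_width: 0.0207
grasp_force: 50.0
```

```bash
python3 -m inch '[{"x":0,"y":0,"z":0.0008,"rx":0,"ry":0,"rz":0},{"x":0,"y":0,"z":0.0007,"rx":0,"ry":0,"rz":0},{"x":0,"y":0,"z":0,"rx":0,"ry":0,"rz":0}]';  python3 -m inch '[{"x":0,"y":0,"z":0.0005,"rx":0,"ry":0,"rz":0},{"x":0,"y":0,"z":0.0005,"rx":0,"ry":0,"rz":0},{"x":0,"y":0,"z":0,"rx":0,"ry":0,"rz":0}]'
```

```text
t: 13.25
eef_pos: [0.5368, -0.0336, 0.0796]
ee_rot: [-3.141, -0.0, 1.386]
contact_force: [4.6, -0.8, 1.4]
grip_width: 0.021
grasp_force: 50.0
t: 13.62
eef_pos: [0.5368, -0.0336, 0.0787]
ee_rot: [-3.142, -0.0, 1.386]
contact_force: [4.0, -0.5, 2.0]
grip_width: 0.0208
grasp_force: 50.0
```

```bash
python3 -m inch '[{"x":0,"y":0,"z":0.0005,"rx":0,"ry":0,"rz":0},{"x":0,"y":0,"z":0,"rx":0,"ry":0,"rz":0}]';  python3 -m inch '[{"x":0,"y":0,"z":0.0005,"rx":0,"ry":0,"rz":0},{"x":0,"y":0,"z":0,"rx":0,"ry":0,"rz":0}]'
```

```text
t: 13.88
eef_pos: [0.5368, -0.0337, 0.0782]
ee_rot: [-3.142, -0.0, 1.386]
contact_force: [4.9, -1.2, 1.0]
grip_width: 0.021
grasp_force: 50.0
t: 14.12
eef_pos: [0.5369, -0.0337, 0.0777]
ee_rot: [3.142, -0.0, 1.386]
contact_force: [4.3, 0.8, 2.2]
grip_width: 0.0206
grasp_force: 50.0
```

```bash
python3 -m inch '[{"x":0,"y":0,"z":0.0005,"rx":0,"ry":0,"rz":0},{"x":0,"y":0,"z":0,"rx":0,"ry":0,"rz":0}]';  python3 -m inch '[{"x":0,"y":0,"z":0.0004,"rx":0,"ry":0,"rz":0},{"x":0,"y":0,"z":0,"rx":0,"ry":0,"rz":0}]'
```

```text
t: 14.38
eef_pos: [0.5369, -0.0337, 0.0776]
ee_rot: [3.141, -0.0, 1.386]
contact_force: [3.0, -0.9, 5.5]
grip_width: 0.0208
grasp_force: 50.0
t: 14.62
eef_pos: [0.5369, -0.0337, 0.0775]
ee_rot: [3.141, -0.0, 1.386]
contact_force: [3.5, -0.9, 9.9]
grip_width: 0.0213
grasp_force: 50.0
```

```bash
python3 -m inch '[{"x":0,"y":0,"z":0.0004,"rx":0,"ry":0,"rz":0},{"x":0,"y":0,"z":0,"rx":0,"ry":0,"rz":0}]'; python3 -m inch '[{"x":0,"y":0,"z":-0.0006,"rx":0,"ry":0,"rz":0},{"x":0,"y":0,"z":0,"rx":0,"ry":0,"rz":0}]';  python3 -m inch '[{"x":0,"y":0,"z":0,"rx":0,"ry":0,"rz":0},{"x":0,"y":0,"z":0,"rx":0,"ry":0,"rz":0},{"x":0,"y":0,"z":0,"rx":0,"ry":0,"rz":0},{"x":0,"y":0,"z":0,"rx":0,"ry":0,"rz":0}]' 0.06 10
```

```text
t: 14.88
eef_pos: [0.537, -0.0338, 0.0775]
ee_rot: [3.141, -0.0, 1.386]
contact_force: [2.0, 0.1, 12.2]
grip_width: 0.0206
grasp_force: 50.0
t: 15.12
eef_pos: [0.5369, -0.0338, 0.0775]
ee_rot: [3.141, -0.0, 1.386]
contact_force: [3.5, -0.1, 7.7]
grip_width: 0.021
grasp_force: 50.0
t: 15.62
eef_pos: [0.5361, -0.0336, 0.0767]
ee_rot: [-3.14, 0.0, 1.386]
contact_force: [-0.4, 0.1, -0.3]
grip_width: 0.0585
grasp_force: 0.0
```

Released. I'll back straight up, then move aside along −y and look.

```bash
python3 -m inch '[{"x":0,"y":0,"z":-0.02,"rx":0,"ry":0,"rz":0},{"x":0,"y":0,"z":-0.05,"rx":0,"ry":0,"rz":0},{"x":0,"y":0,"z":-0.06,"rx":0,"ry":0,"rz":0},{"x":0,"y":0,"z":-0.06,"rx":0,"ry":0,"rz":0},{"x":0.02,"y":0,"z":0,"rx":0,"ry":0,"rz":0},{"x":0.02,"y":0,"z":0,"rx":0,"ry":0,"rz":0},{"x":0,"y":0,"z":0,"rx":0,"ry":0,"rz":0},{"x":0,"y":0,"z":0,"rx":0,"ry":0,"rz":0}]'
python3 - <<'E'
from h import *
from rig import vision
ci=vision.camera_info("wrist");p,d=vision.read_camera("wrist")
P,u,v=cloud(ci,d);m=(abs(P[:,0]-.537)<.02)&(abs(P[:,1]+.032)<.02)&(P[:,2]>.107);print('top',P[m].mean(0),np.percentile(P[m][:,2],90))
m=(abs(P[:,0]-.60)<.02)&(abs(P[:,1]+.043)<.012);print('bar z',np.median(P[m][:,2]))
cv2.imwrite("pics/w4.png",cv2.resize(p[120:360,200:520],None,fx=2,fy=2)[:,:,::-1])
E
```

```text
t: 16.62
eef_pos: [0.5433, 0.0052, 0.2656]
ee_rot: [-3.139, 0.001, 1.386]
contact_force: [-0.3, 0.2, 0.2]
grip_width: 0.0598
grasp_force: 0.0
top [ 0.53712649 -0.02980361  0.11565229] 0.11739561011568157
bar z 0.0616005122309628
```

View pics/w4.png

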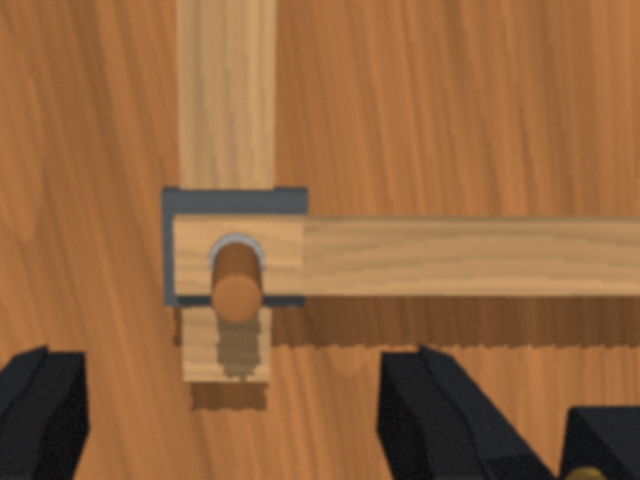

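The peg stands upright at crop (236,290) with its collar flat on the bar, and the bar is centred on the plate. The handle top is about 55 mm above the bar, as it should be when fully home.

```bash
python3 -c "from rig import manip; print(manip.hand_in())"
```

```text
the job is handed in; nothing more can be done
None
```

The peg is fully home and standing upright, with its collar on the bar and the bar drawn into line. The highest force I read while pushing was about 12 N, I kept clear of the tumbler and ink bottles, and the job is handed in (no verdict was returned).

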